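Flip open the weight case at the balance

TASK

Get the calibration weights ready for weighing: with a light push of a fingertip, press back and down the red thumb lever of the weight case so that its lid swings up, tips over to the back and stays fully open by itself, then take the hand away. Nothing is gripped or lifted: the case stays standing in its place, the case with the blue lever stays shut, and everything else is left alone.

Things in the scene. Friction and masses are not known exactly. Their poses are not given: they have to be found in the camera images.
- case_red: wooden weight case with the red thumb lever, the one to open: loose on the bench, about 0.9 kg, 67 deep x 130 wide x 46 mm high when shut (box 34 mm, lid slab 11 mm thick on top of it, 62 deep x 130 wide). Origin: centre of its underside; x points to its back (hinge side), y along the hinge, z up
- red_lever (a point): point 10 mm below the upper edge of the red thumb lever, on its front face, mid width: an upright plate 44 wide x 4 mm thick on the back edge of that lid, square to the lid and turning with it. Shut: front face 24 mm behind the case's origin (8 mm in front of the hinge line), standing from 46 to 100 mm above the bench; this point 90 mm up
- red_hinge (a point): middle of the hinge line of that lid, 32 mm behind the case's origin and 34 mm up; the hinge runs along the case's y
- case_red_lid (a joint): angle of the lid of the case with the red lever, rad: 0 shut, 1.83 fully open against its stop past upright. Free hinge: let go below about 0.8 it falls shut, let go above about 1.3 it falls open and stays. Pushing the lever back, and down as it lies over, opens the lid: about 1 N is enough; the lid then stands up in front of the finger (case front side) and leans towards it
- case_blue: wooden weight case with the blue thumb lever, to be left shut: loose on the bench, about 0.9 kg, 67 deep x 130 wide x 46 mm high when shut (box 34 mm, lid slab 11 mm thick on top of it, 62 deep x 130 wide). Origin: centre of its underside; x points to its back (hinge side), y along the hinge, z up
- blue_lever (a point): point 10 mm below the upper edge of the blue thumb lever, on its front face, mid width: an upright plate 44 wide x 4 mm thick on the back edge of that lid, square to the lid and turning with it. Shut: front face 24 mm behind the case's origin (8 mm in front of the hinge line), standing from 46 to 100 mm above the bench; this point 90 mm up
- blue_hinge (a point): middle of the hinge line of that lid, 32 mm behind the case's origin and 34 mm up; the hinge runs along the case's y
- case_blue_lid (a joint): angle of the lid of the case with the blue lever, rad: 0 shut, 1.83 fully open against its stop past upright. Free hinge: let go below about 0.8 it falls shut, let go above about 1.3 it falls open and stays. Pushing the lever back, and down as it lies over, opens the lid: about 1 N is enough; the lid then stands up in front of the finger (case front side) and leans towards it
- weight_50: loose brass knob weight, 24 mm across, 30 mm high; bystander. Origin: centre of its underside
- weight_20: loose brass knob weight, 18 mm across, 23 mm high; bystander. Origin: centre of its underside
- oil_bottle: small white bottle with a red spout, 32 mm across, 119 mm high; bystander. Origin: centre of its underside
- calculator: pocket calculator lying flat, 108x66x13 mm; bystander. Origin: centre of its underside
- tape_measure: yellow tape measure, 32x67x55 mm; bystander. Origin: centre of its underside
- stapler: blue stapler, 34x112x34 mm; bystander. Origin: centre of its underside
- marker_red: white marker with a red cap lying flat, 14x133x16 mm; bystander. Origin: centre of its underside

How it is judged:
On the way:
1. the lid with the red lever is raised half-way by the fingers, while the case stands on the bench (value of joint case_red_lid above 0.7 rad and contact force between the fingers and case_red above 0.05 N and height (world z) of case_red below 0.012 m).
At the end, for the whole second after the job is handed in: The lid with the red lever leans back open (joint above 1.65 rad) at rest by itself, its case stands level on the bench within 40 mm of where it was, the case with the blue lever is shut (below 0.08 rad) and within 20 mm of its place (value of joint case_red_lid above 1.65 rad and not (velocity of joint case_red_lid above 0.1 rad/s) and linear speed of case_red below 0.02 m/s and height (world z) of case_red below 0.005 m and angle between case_red's own z axis and vertical below 0.06 rad and distance of case_red from where it was at the start of the episode below 0.04 m and value of joint case_blue_lid below 0.08 rad and distance of case_blue from where it was at the start of the episode below 0.02 m); the robot touches nothing.
It fails at once if the fingers grip or press the case with the red lever with over 25 N (contact force between the fingers and case_red above 25 N).
It fails at once if the case with the red lever is lifted or tipped (height (world z) of case_red above 0.012 m or angle between case_red's own z axis and vertical above 0.25 rad).
It fails at once if the case with the red lever is shoved more than 40 mm from its place (distance of case_red from where it was at the start of the episode above 0.04 m).
It fails at once if the case with the blue lever is opened, or moved more than 20 mm (value of joint case_blue_lid above 0.15 rad or distance of case_blue from where it was at the start of the episode above 0.02 m).
It fails at once if a bystander is moved more than 20 mm (distance of any of weight_50, weight_20, oil_bottle, calculator, tape_measure, stapler, marker_red from where it was at the start of the episode above 0.02 m).
It also fails if it takes over 35 s, if anything falls off the work surface, if the arm or the gripper's body presses on something with over 40 N, if the wrist force passes 120 N, or if a joint passes its speed limit or range.

ROBOT

A 6-joint arm with a two-finger parallel gripper is mounted at the origin on a cart in front of the work surface, level with it; the furniture and walls round the work are solid. World frame = base frame: x ahead of the robot, y to its left, z up, the work surface at z = 0. Lengths are in m, angles in rad, forces in N, time in s.
With the tool pointing down it reaches from about 0.25 to 0.725 m from the base axis. Payload 4 kg.
Tool frame: the origin (TCP) lies at the very end of the fingers, on their centre line; the grasp point (between the pads) lies 19 mm behind it; x points along the fingers, y is the direction in which the jaws open and shut, and the axes are right-handed (so a half turn about x gives the same grasp; the last joint's range is limited). The gripper opens to 85 mm and grips with 20 to 120 N. Pads are 22 mm wide; open, the fingers measure 114 mm over their backs; the gripper's body (76 mm by 85 mm) begins 54 mm behind the grasp point. The pads swing forward as they close: fully open they stand 13 mm farther back than shut.
Start: joints at [1.115, 0.241, 0.005, 1.335, 0, 1.571], TCP at [0.22, 0.449, 0.231] pointing down, gripper open.
Joint ranges: [-2.72, 2.72], [-1.05, 1.87], [-1.09, 1.28], [-1.99, 2.15], [-1.42, 1.44], [-3.14, 3.14]. Speed limits (rad/s): [2.79, 2.79, 3.14, 3.14, 3.14, 3.14].

INTERFACE

Orientations are given as a unit quaternion [x, y, z, w].
In Python, from workcell import get_obs, camera, job_done gives the robot as it stands. The module is installed in compiled form; this text tells all that it offers.
- The arm moves only by the tool arm_command, never from a script. Its argument "motion" is a list of rows, each an object of numbers: "x", "y", "z": the shift along the tool's x, y, z in m; "roll": the turn about the tool's x in rad; "fingers": the opening, from 0 (shut) to 1 (fully open). A call has 1 to 20 rows; each row shifts and turns the pose as measured when the row begins, along the tool's axes as they then stand; what a row does not reach is not made up. A row lasts 1/12 s, in which the tool goes at most 41.7 mm and 7.16 degrees, less where a joint would pass 70% of its speed; a pose out of reach is approached as far as the arm can. A call is refused whole if a number of a shift passes 0.0417 or a number of a turn 0.125, either way. A call with a gripper value outside its range is refused whole. The fingers move at their own pace and stop on an object; the grip force is fixed at half the most. Time passes only in rows, so rows that do not move let the fingers close. It gives the time, the measured TCP pose, the force and the opening at its end, in the units of the state.
- get_obs(): the state, without advancing time (a new reading comes with each control period).
- camera(name): name is "scene" or "top"; returns a dict with "frame" (384x512x3 uint8, red, green, blue), "intrinsics" (3x3 intrinsics, pixels), "k1" (the pictures are not rectified: a ray, as slopes to the right and down, at radius r is drawn at 1 + k1 r^2 times it, then the intrinsics apply), "rvec" (rotation vector, rad) and "tvec" (3), from world to camera coordinates, as OpenCV has them. Camera axes: x right, y down, z forward; pixel columns grow to the right and rows downward; lengths in m; the calibration is good to about 2 mm. A picture is of the moment at which its call begins. There is no depth.
- job_done(): hands the job in, once; it reports no verdict.
The state is a dict: "clock": time; "joint_pos": joint angles; "joint_vel": joint speeds; "tau": joint torques, N m; "eef_pos": TCP position; "tool_rot": TCP orientation; "ft_force": force on the tool from outside, world axes, zero at the start; "ft_torque": the same for the moment, N m; "grip_width": finger opening in m.
Only numpy, scipy, OpenCV 4.12 (cv2) and the standard library are available. Lean on these libraries where they do the work, as an engineer would, in place of code of your own. Each camera call takes 0.05 s, during which the arm holds its last target.

## Working session

There is one attempt and no reset: what is moved stays moved. The work goes in short steps, Python scripts to look and compute and a tool call to move; the robot and the scene stay as the last step left them, time stands still between calls to the robot, and variables do not carry over. Pictures are saved under pics/ and viewed, and the job is handed in when it is done.

Besides the shell and the picture viewer there is one more tool, called after ">>>" as name([rows], argument=value, ...), one row to a line, values as JSON. arm_command: Moves the arm, as the interface text tells. Its arguments: {"type":"object","properties":{"motion":{"type":"array","items":{"type":"object","properties":{"x":{"type":"number"},"y":{"type":"number"},"z":{"type":"number"},"roll":{"type":"number"},"fingers":{"type":"number"}}}}},"required":["motion"]}

```bash
mkdir -p pics
cat > h.py <<'E'
import numpy as np, cv2
from workcell import get_obs, camera
def snap(n,tag):
    c=camera(n); cv2.imwrite(f'pics/{tag}.png',c['frame'][:,:,::-1]); np.save(f'pics/{tag}.npy',c,allow_pickle=True); return c
def ray(c,u,v):
    K=np.array(c['intrinsics']);k1=c['k1']
    d=np.array([(u-K[0,2])/K[0,0],(v-K[1,2])/K[1,1]]);s=d.copy()
    for _ in range(30): s=d/(1+k1*(s@s))
    R=cv2.Rodrigues(np.array(c['rvec'],float))[0];t=np.array(c['tvec'],float).ravel()
    return -R.T@t, R.T@np.array([s[0],s[1],1.])
def onz(c,u,v,z):
    o,d=ray(c,u,v); return o+d*(z-o[2])/d[2]
def two(c1,p1,c2,p2):
    o1,d1=ray(c1,*p1);o2,d2=ray(c2,*p2)
    s=np.linalg.lstsq(np.c_[d1,-d2],o2-o1,rcond=None)[0]
    a=o1+s[0]*d1;b=o2+s[1]*d2
    return (a+b)/2,np.linalg.norm(a-b)
def proj(c,P):
    K=np.array(c['intrinsics']);R=cv2.Rodrigues(np.array(c['rvec'],float))[0]
    p=R@np.array(P)+np.array(c['tvec']).ravel();s=p[:2]/p[2];s=s*(1+c['k1']*(s@s))
    return K[0,0]*s[0]+K[0,2],K[1,1]*s[1]+K[1,2]
E
python3 - <<'E'
from h import *
for n in('scene','top'):
    c=snap(n,n+'0'); print(n,ray(c,256,192),c['k1'],c['intrinsics'])
o=get_obs()
for k in o: print(k,o[k])
E
```

```text
scene (array([0.44110062, 1.10683341, 0.71493201]), array([ 0.06177137, -0.85050204, -0.52281978])) -0.11229134596103815 [[493.45260091   0.         255.53677017]
 [  0.         493.45260091 180.86706845]
 [  0.           0.           1.        ]]
top (array([ 0.35966463, -0.036149  ,  1.19569237]), array([ 0.16993707, -0.00695816, -0.98563197])) -0.046807540675097535 [[453.23002105   0.         246.98400786]
 [  0.         453.23002105 191.41438832]
 [  0.           0.           1.        ]]
clock 0.1
joint_pos [ 1.11500827e+00  2.41333214e-01  3.85695046e-03  1.33521388e+00
 -4.98215874e-05  1.57079463e+00]
joint_vel [ 0.00156755 -0.00217235  0.00275417 -0.00042283  0.00229842  0.00155029]
tau [-7.17986295e-04 -3.73137724e+01  2.53010362e+01  1.08249634e-02
 -5.75727404e-05 -2.88046280e-07]
eef_pos [0.2198467  0.44843669 0.23050344]
tool_rot [ 0.15909726  0.68895802 -0.16040972  0.68868979]
ft_force [ 0.20145952 -0.29518708 -0.19612336]
ft_torque [-0.00992723  0.04798226 -0.00270279]
grip_width 0.08563958433701771
```

View pics/scene0.png

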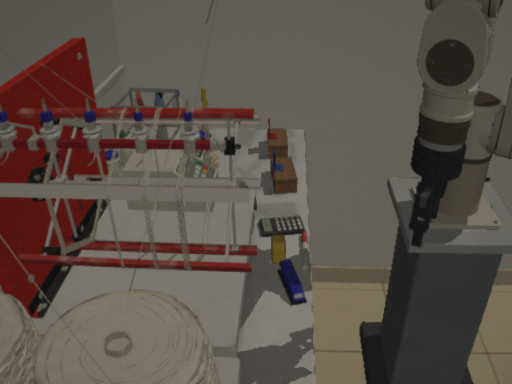

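View pics/top0.png

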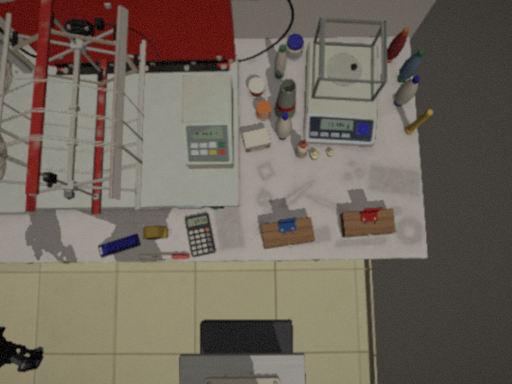

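The top view shows the blue case near (288,232) and the red case near (369,222). Their levers are at (288,225) and (370,215). I'll zoom in on both.

Run:
```python
from h import *
a=np.load('pics/top0.npy',allow_pickle=True).item();b=np.load('pics/scene0.npy',allow_pickle=True).item()
t=cv2.resize(a['frame'][190:260,240:430,::-1],None,fx=4,fy=4,interpolation=cv2.INTER_CUBIC)
s=cv2.resize(b['frame'][110:200,230:325,::-1],None,fx=6,fy=6,interpolation=cv2.INTER_CUBIC)
cv2.imwrite('pics/zt0.png',t);cv2.imwrite('pics/zs0.png',s)
for n,c,roi in(('top',a,(330,190,420,260)),('scene',b,(250,110,310,170))):
    f=c['frame'].astype(int);x0,y0,x1,y1=roi
    r,g,bb=f[...,0],f[...,1],f[...,2]
    m=((r>90)&(g<0.4*r)&(bb<0.45*r)).astype(np.uint8);k=np.zeros_like(m);k[y0:y1,x0:x1]=m[y0:y1,x0:x1]
    ys,xs=np.nonzero(k);print(n,len(xs),xs.min(),xs.max(),ys.min(),ys.max(),cv2.minAreaRect(np.c_[xs,ys].astype(np.float32)))
```

```text
top 147 360 380 208 221 ((370.29998779296875, 214.6000213623047), (12.041595458984375, 20.429189682006836), 85.2363510131836)
scene 31 250 276 110 137 ((261.92010498046875, 124.49679565429688), (37.4749755859375, 5.087100982666016), 47.29060745239258)
```

View pics/zt0.png

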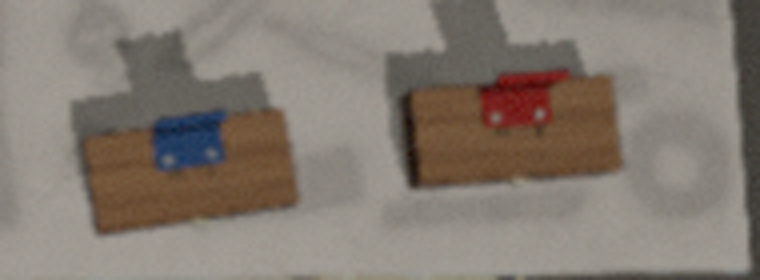

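View pics/zs0.png

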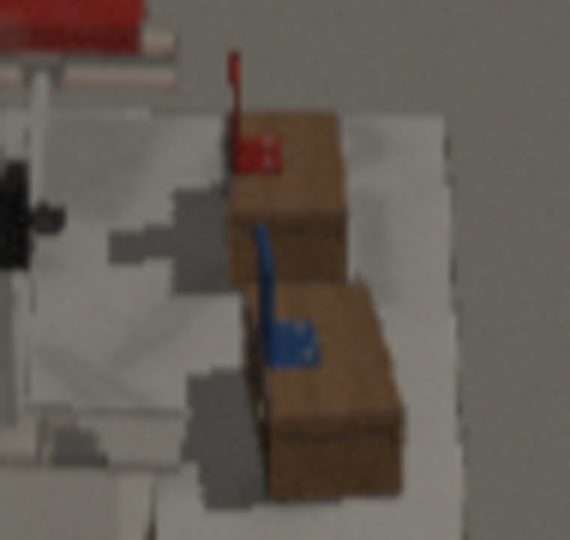

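Run:
```python
from h import *
a=np.load('pics/top0.npy',allow_pickle=True).item();b=np.load('pics/scene0.npy',allow_pickle=True).item()
zt=lambda x,y:((x+.5)/4-.5+240,(y+.5)/4-.5+190)
zs=lambda x,y:((x+.5)/6-.5+230,(y+.5)/6-.5+110)
for n,L in (('red',[(415,187),(621,170),(610,76),(411,92)]),('blue',[(98,234),(298,204),(283,108),(84,138)])):
    P=np.array([onz(a,*zt(*p),.046) for p in L]);print(n,P[:,:2].round(4).tolist(),P.mean(0)[:2])
    v=(P[0]-P[1]+P[3]-P[2]);print('yaw of y axis',np.degrees(np.arctan2(-v[0],v[1])),np.linalg.norm(P[0]-P[1]),np.linalg.norm(P[1]-P[2]))
print('lever top edge ends z=.1',[onz(a,*zt(*p),.1)[:2].round(4).tolist() for p in((500,74),(568,71))])
print('lever top edge ends blue',[onz(a,*zt(*p),.1)[:2].round(4).tolist() for p in((158,122),(225,112))])
print('scene lid corners', [onz(b,*zs(*p),.046)[:2].round(4).tolist() for p in((347,212),(230,213),(340,112))])
print('table edge', onz(a,372,260,0),onz(a,427,258,0),onz(a,100,262,0), onz(a,426,240,0))
print('front of scene things', [onz(a,*p,0.05) for p in((302,148),(314,154),(330,152))])
```

```text
red [[0.4408, -0.2636], [0.4496, -0.395], [0.5097, -0.3918], [0.5013, -0.2638]] [ 0.47535525 -0.32855195]
yaw of y axis 3.7824215413888234 0.13169438027959407 0.060253099478196986
blue [[0.414, -0.0626], [0.4312, -0.1892], [0.4922, -0.1818], [0.4748, -0.0548]] [ 0.45307477 -0.12208376]
yaw of y axis 7.7535797292877495 0.12774021619652295 0.06151343955105271
lever top edge ends z=.1 [[0.5049, -0.308], [0.5061, -0.3496]]
lever top edge ends blue [[0.4785, -0.0989], [0.4841, -0.1397]]
scene lid corners [[0.4409, -0.2612], [0.5008, -0.2581], [0.4457, -0.3859]]
table edge [ 0.38134897 -0.34469981  0.        ] [ 0.38408856 -0.48960525  0.        ] [0.38448821 0.36919487 0.        ] [ 0.43109518 -0.49047341  0.        ]
front of scene things [array([ 0.67188681, -0.16593838,  0.05      ]), array([ 0.65531512, -0.19659973,  0.05      ]), array([ 0.66007926, -0.23845621,  0.05      ])]
```

Run:
```python
from h import *
from scipy.spatial.transform import Rotation as Ro
o=get_obs();R=Ro.from_quat(o['tool_rot']).as_matrix();print(R.round(4))
ty=np.arctan2(R[1,1],R[0,1]);print('tool y heading deg',np.degrees(ty))
# roll about tool x(down): heading decreases by roll. desired headings: 93.8 or -86.2
for h in(93.8,-86.2): print(h,'roll needed',(ty-np.radians(h)+np.pi)%(2*np.pi)-np.pi)
T=np.array([0.46,-0.335,0.23]);print('shift in tool axes',R.T@(T-o['eef_pos']))
```

```text
[[-8.000e-04  4.402e-01  8.979e-01]
 [-1.700e-03  8.979e-01 -4.402e-01]
 [-1.000e+00 -1.900e-03  0.000e+00]]
tool y heading deg 63.88536552161667
93.8 roll needed -0.5221088661784057
-86.2 roll needed 2.6194837874113874
shift in tool axes [ 0.00166339 -0.59774974  0.56048139]
```

>>> arm_command([
  {"roll": -0.11, "fingers": 0},
  {"roll": -0.11, "fingers": 0},
  {"roll": -0.11, "fingers": 0},
  {"roll": -0.11, "fingers": 0},
  {"roll": -0.09, "fingers": 0},
  {"fingers": 0},
])

```text
schema error: expected keys x, y, z, roll, fingers
```

```bash
cat > st.py <<'E'
from h import *
from scipy.spatial.transform import Rotation as Ro
def st(T=None):
    o=get_obs();R=Ro.from_quat(o['tool_rot']).as_matrix()
    print('t',o['clock'],'q',np.round(o['joint_pos'],3),'p',np.round(o['eef_pos'],4),'F',np.round(o['ft_force'],2),'w',round(o['grip_width'],4))
    print('head',np.degrees(np.arctan2(R[1,1],R[0,1])),'toolx',R[:,0].round(3))
    if T is not None: print('shift',(R.T@(np.array(T)-o['eef_pos'])).round(4))
E
python3 -c "
from st import *
st([.46,-.335,.23])"
```

```text
t 0.1 q [ 1.115  0.241  0.004  1.335 -0.     1.571] p [0.2198 0.4484 0.2305] F [ 0.2 -0.3 -0.2] w 0.0856
head 63.88536552161667 toolx [-0.001 -0.002 -1.   ]
shift [ 0.0017 -0.5977  0.5605]
```

>>> arm_command([
  {"x": 0, "y": 0, "z": 0, "roll": -0.11, "fingers": 0},
  {"x": 0, "y": 0, "z": 0, "roll": -0.11, "fingers": 0},
  {"x": 0, "y": 0, "z": 0, "roll": -0.11, "fingers": 0},
  {"x": 0, "y": 0, "z": 0, "roll": -0.11, "fingers": 0},
  {"x": 0, "y": 0, "z": 0, "roll": -0.09, "fingers": 0},
  {"x": 0, "y": 0, "z": 0, "roll": 0, "fingers": 0},
])

```text
clock: 0.6
eef_pos: [0.2188, 0.4463, 0.2271]
tool_rot: [-0.038, 0.708, 0.032, 0.705]
ft_force: [-0.3, 1.0, 0.1]
grip_width: 0.0123
```

```bash
python3 -c "
from st import *
st([.46,-.335,.23])"
```

```text
t 0.6 q [ 1.115e+00  2.440e-01 -1.000e-03  1.335e+00 -0.000e+00  1.015e+00] p [0.2188 0.4463 0.2271] F [-0.28  1.02  0.14] w 0.0123
head 95.70991614478707 toolx [-0.004 -0.009 -1.   ]
shift [ 0.0029 -0.8015  0.1623]
```

>>> arm_command([
  {"x": -0.001, "y": -0.036, "z": 0.0075, "roll": 0, "fingers": 0},
  {"x": -0.001, "y": -0.036, "z": 0.0075, "roll": 0, "fingers": 0},
  {"x": -0.001, "y": -0.036, "z": 0.0075, "roll": 0, "fingers": 0},
  {"x": -0.001, "y": -0.036, "z": 0.0075, "roll": 0, "fingers": 0},
  {"x": -0.001, "y": -0.036, "z": 0.0075, "roll": 0, "fingers": 0},
  {"x": -0.001, "y": -0.036, "z": 0.0075, "roll": 0, "fingers": 0},
  {"x": -0.001, "y": -0.036, "z": 0.0075, "roll": 0, "fingers": 0},
  {"x": -0.001, "y": -0.036, "z": 0.0075, "roll": 0, "fingers": 0},
  {"x": -0.001, "y": -0.036, "z": 0.0075, "roll": 0, "fingers": 0},
  {"x": -0.001, "y": -0.036, "z": 0.0075, "roll": 0, "fingers": 0},
  {"x": -0.001, "y": -0.036, "z": 0.0075, "roll": 0, "fingers": 0},
  {"x": -0.001, "y": -0.036, "z": 0.0075, "roll": 0, "fingers": 0},
])

```text
clock: 1.6
eef_pos: [0.348, 0.0124, 0.2387]
tool_rot: [-0.034, 0.709, 0.027, 0.704]
ft_force: [1.8, 0.7, -0.7]
grip_width: -0.0002
```

```bash
python3 -c "
from st import *
st([.46,-.335,.23])"
```

```text
t 1.6 q [ 0.045 -0.062 -0.313  1.326 -0.011 -0.041] p [0.348  0.0124 0.2387] F [ 1.82  0.65 -0.66] w -0.0002
head 94.92011902103087 toolx [-0.006 -0.011 -1.   ]
shift [ 0.0119 -0.3556  0.0819]
```

>>> arm_command([
  {"x": 0, "y": -0.036, "z": 0.008, "roll": 0.02, "fingers": 0},
  {"x": 0, "y": -0.036, "z": 0.008, "roll": 0, "fingers": 0},
  {"x": 0, "y": -0.036, "z": 0.008, "roll": 0, "fingers": 0},
  {"x": 0, "y": -0.036, "z": 0.008, "roll": 0, "fingers": 0},
  {"x": 0, "y": -0.036, "z": 0.008, "roll": 0, "fingers": 0},
  {"x": 0, "y": -0.036, "z": 0.008, "roll": 0, "fingers": 0},
  {"x": 0, "y": -0.036, "z": 0.008, "roll": 0, "fingers": 0},
  {"x": 0, "y": -0.036, "z": 0.008, "roll": 0, "fingers": 0},
  {"x": 0, "y": -0.03, "z": 0.008, "roll": 0, "fingers": 0},
  {"x": 0, "y": -0.015, "z": 0.005, "roll": 0, "fingers": 0},
  {"x": 0, "y": 0, "z": 0, "roll": 0, "fingers": 0},
])

```text
clock: 2.52
eef_pos: [0.4423, -0.3414, 0.2387]
tool_rot: [-0.012, 0.709, 0.005, 0.705]
ft_force: [-0.5, -0.1, -0.2]
grip_width: -0.0002
```

```bash
python3 -c "
from st import *
st([.47,-.331,.16])
snap('top','top1');snap('scene','scene1')
a=np.load('pics/top1.npy',allow_pickle=True).item();b=np.load('pics/scene1.npy',allow_pickle=True).item()
o=get_obs();print(proj(a,o['eef_pos']),proj(b,o['eef_pos']))
t=cv2.resize(a['frame'][180:270,290:430,::-1],None,fx=4,fy=4,interpolation=cv2.INTER_CUBIC)
s=cv2.resize(b['frame'][80:200,230:350,::-1],None,fx=4,fy=4,interpolation=cv2.INTER_CUBIC)
k=np.zeros((480,1040,3),np.uint8);k[:360,:560]=t;k[:,560:]=s
cv2.imwrite('pics/z1.png',cv2.resize(k,(800,369)))
"
```

```text
t 2.5167 q [-0.651  0.354  0.18   1.395 -0.011 -0.674] p [ 0.4423 -0.3414  0.2387] F [-0.47 -0.1  -0.16] w -0.0002
head 91.31586350846383 toolx [-0.005 -0.01  -1.   ]
shift [0.0784 0.0106 0.0284]
(np.float64(396.3989155840412), np.float64(228.84899381637567)) (np.float64(288.3629419714839), np.float64(76.4677477392005))
```

View pics/z1.png

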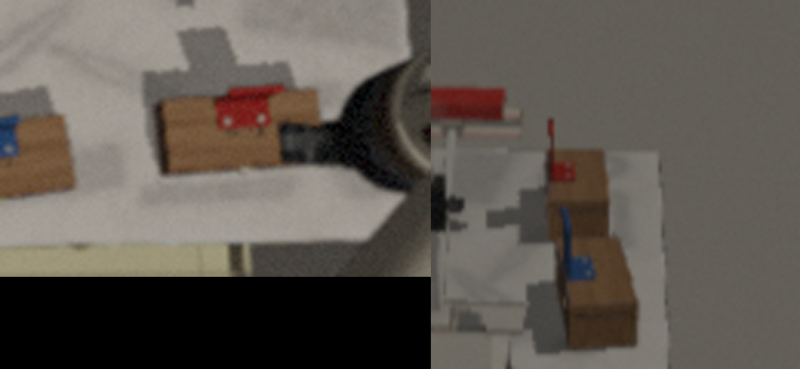

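>>> arm_command([
  {"x": 0, "y": 0.01, "z": 0.03, "roll": -0.03, "fingers": 0},
  {"x": 0.03, "y": 0, "z": 0, "roll": 0, "fingers": 0},
  {"x": 0.03, "y": 0, "z": 0, "roll": 0, "fingers": 0},
  {"x": 0.03, "y": 0, "z": 0, "roll": 0, "fingers": 0},
  {"x": 0.02, "y": 0, "z": 0, "roll": 0, "fingers": 0},
  {"x": 0, "y": 0, "z": 0, "roll": 0, "fingers": 0},
])

```text
clock: 3.12
eef_pos: [0.4718, -0.3201, 0.1292]
tool_rot: [-0.024, 0.707, 0.017, 0.706]
ft_force: [-1.3, 0.0, -0.4]
grip_width: 0.0002
```

```bash
cat > look.py <<'E'
from st import *
import sys
def look(i,T=None):
    st(T); o=get_obs()
    a=snap('top',f'top{i}');b=snap('scene',f'scene{i}')
    print(proj(a,o['eef_pos']),proj(b,o['eef_pos']))
    t=cv2.resize(a['frame'][180:260,320:430,::-1],None,fx=5,fy=5,interpolation=cv2.INTER_CUBIC)
    s=cv2.resize(b['frame'][80:180,240:330,::-1],None,fx=5,fy=5,interpolation=cv2.INTER_CUBIC)
    k=np.zeros((500,1000,3),np.uint8);k[:400,:550]=t;k[:,550:]=s
    cv2.imwrite(f'pics/z{i}.png',cv2.resize(k,(800,400)))
look(int(sys.argv[1]),[.475,-.331,.08])
E
python3 look.py 2
```

```text
t 3.1167 q [-0.592  0.436  0.013  1.143 -0.008 -0.65 ] p [ 0.4718 -0.3201  0.1292] F [-1.28  0.03 -0.42] w 0.0002
head 93.3464079266145 toolx [-0.001 -0.009 -1.   ]
shift [ 0.0493 -0.0106  0.0026]
(np.float64(373.5086405643372), np.float64(220.26682588839435)) (np.float64(277.97535788886483), np.float64(112.28300889149985))
```

View pics/z2.png

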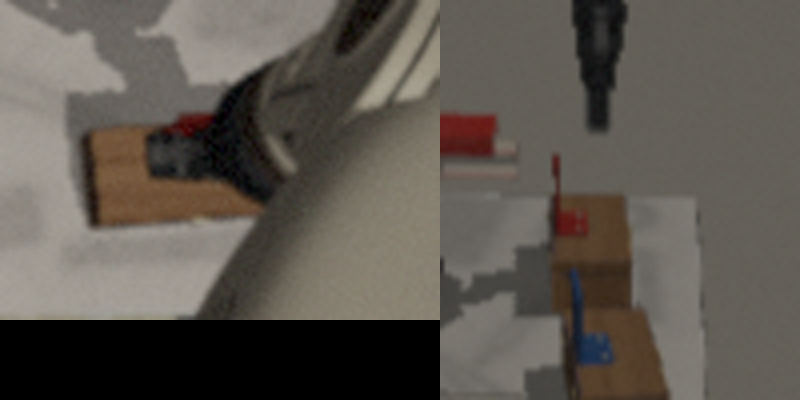

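>>> arm_command([
  {"x": 0.02, "y": -0.008, "z": 0.002, "roll": 0, "fingers": 0},
  {"x": 0.02, "y": -0.003, "z": 0, "roll": 0, "fingers": 0},
  {"x": 0.008, "y": 0, "z": 0, "roll": 0, "fingers": 0},
  {"x": 0, "y": 0, "z": 0, "roll": 0, "fingers": 0},
])

```text
clock: 3.55
eef_pos: [0.482, -0.3344, 0.0945]
tool_rot: [-0.029, 0.701, 0.014, 0.712]
ft_force: [-0.6, -0.2, 1.0]
grip_width: -0.0002
```

```bash
python3 look.py 3
```

```text
t 3.55 q [-0.602  0.48  -0.015  1.05  -0.008 -0.663] p [ 0.482  -0.3344  0.0945] F [-0.61 -0.23  1.02] w -0.0002
head 93.43860094934921 toolx [ 0.017 -0.021 -1.   ]
shift [ 0.0143  0.0042 -0.007 ]
(np.float64(375.4066836883636), np.float64(217.5859089747649)) (np.float64(274.81033412303645), np.float64(120.75944196896313))
```

View pics/z3.png

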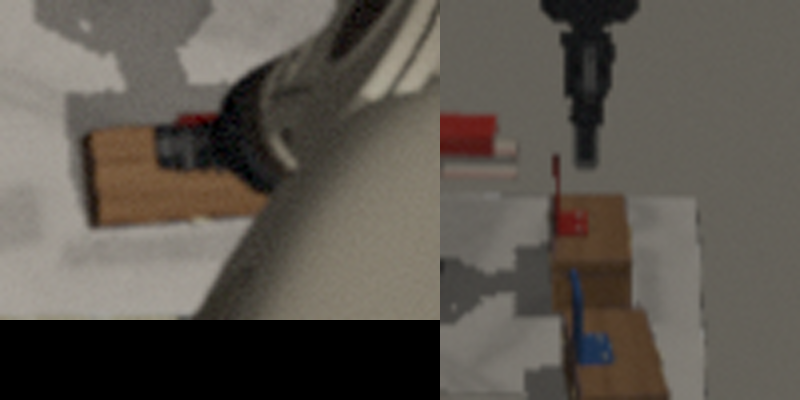

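>>> arm_command([
  {"x": 0.01, "y": 0.003, "z": -0.005, "roll": 0, "fingers": 0},
  {"x": 0.008, "y": 0, "z": 0, "roll": 0, "fingers": 0},
  {"x": 0, "y": 0, "z": 0, "roll": 0, "fingers": 0},
])

```text
clock: 3.9
eef_pos: [0.4808, -0.3341, 0.0829]
tool_rot: [-0.031, 0.698, 0.011, 0.716]
ft_force: [0.5, -0.3, -0.7]
grip_width: 0.0001
```

```bash
python3 -c "
from st import *
st([.475,-.331,.08])"
```

```text
t 3.9 q [-0.603  0.481 -0.047  1.005 -0.008 -0.664] p [ 0.4808 -0.3341  0.0829] F [ 0.54 -0.25 -0.66] w 0.0001
head 93.44734797123412 toolx [ 0.026 -0.028 -0.999]
shift [ 0.0026  0.0036 -0.0057]
```

>>> arm_command([
  {"x": 0, "y": 0.003, "z": 0.007, "roll": 0, "fingers": 0},
  {"x": 0, "y": 0, "z": 0.007, "roll": 0, "fingers": 0},
  {"x": 0, "y": 0, "z": 0.007, "roll": 0, "fingers": 0},
  {"x": 0, "y": 0, "z": 0.006, "roll": 0, "fingers": 0},
])

```text
clock: 4.23
eef_pos: [0.5097, -0.3297, 0.0862]
tool_rot: [-0.031, 0.697, 0.01, 0.716]
ft_force: [-1.2, -0.1, -0.2]
grip_width: -0.0001
```

```bash
python3 look.py 4
```

```text
t 4.2333 q [-0.569  0.516  0.02   1.037 -0.01  -0.629] p [ 0.5097 -0.3297  0.0862] F [-1.16 -0.11 -0.24] w -0.0001
head 93.36664110730771 toolx [ 0.027 -0.029 -0.999]
shift [ 0.0053  0.0009 -0.0349]
(np.float64(371.9480073051036), np.float64(206.82566374759736)) (np.float64(265.99542162461347), np.float64(123.66367249937193))
```

View pics/z4.png

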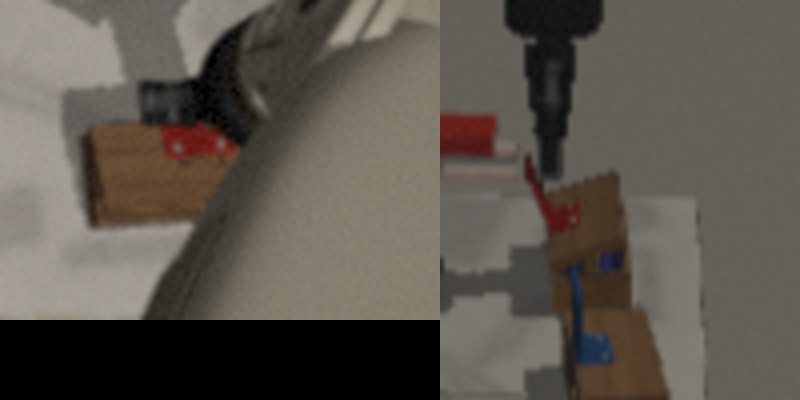

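The lid has swung up about 0.4 rad and the case hasn't moved. I'll keep going back and down.

>>> arm_command([
  {"x": 0.003, "y": 0, "z": 0.007, "roll": 0, "fingers": 0},
  {"x": 0.004, "y": 0, "z": 0.007, "roll": 0, "fingers": 0},
  {"x": 0.004, "y": 0, "z": 0.007, "roll": 0, "fingers": 0},
  {"x": 0.004, "y": 0, "z": 0.006, "roll": 0, "fingers": 0},
])

```text
clock: 4.67
eef_pos: [0.5403, -0.3288, 0.0718]
tool_rot: [-0.032, 0.696, 0.01, 0.717]
ft_force: [-0.6, -0.2, -0.2]
grip_width: 0.0002
```

```bash
python3 look.py 5
```

```text
t 4.6667 q [-0.542  0.573  0.079  1.035 -0.01  -0.601] p [ 0.5403 -0.3288  0.0718] F [-0.57 -0.18 -0.23] w 0.0002
head 93.38227369662913 toolx [ 0.03  -0.03  -0.999]
shift [-0.01    0.0014 -0.0651]
(np.float64(369.4343277416161), np.float64(195.5436823082064)) (np.float64(256.3949793653365), np.float64(127.8225165804319))
```

View pics/z5.png

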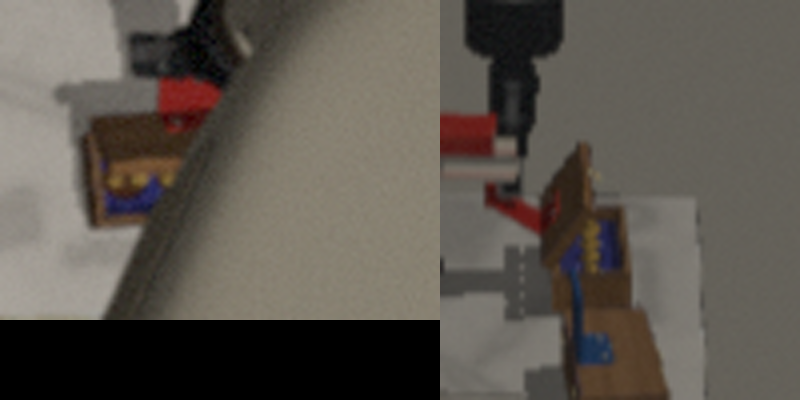

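>>> arm_command([
  {"x": 0.005, "y": 0, "z": 0.006, "roll": 0, "fingers": 0},
  {"x": 0.006, "y": 0, "z": 0.005, "roll": 0, "fingers": 0},
  {"x": 0.006, "y": 0, "z": 0.004, "roll": 0, "fingers": 0},
  {"x": 0.006, "y": 0, "z": 0.003, "roll": 0, "fingers": 0},
])

```text
clock: 5.1
eef_pos: [0.5608, -0.3285, 0.0475]
tool_rot: [-0.032, 0.696, 0.01, 0.717]
ft_force: [-0.3, -0.1, 0.6]
grip_width: 0.0001
```

```bash
python3 look.py 6
```

```text
t 5.1 q [-0.525  0.628  0.107  1.008 -0.011 -0.585] p [ 0.5608 -0.3285  0.0475] F [-0.33 -0.09  0.57] w 0.0001
head 93.39716773128394 toolx [ 0.03  -0.03  -0.999]
shift [-0.035   0.0015 -0.0848]
(np.float64(366.4611423110186), np.float64(189.22041440311773)) (np.float64(250.12472147595423), np.float64(134.76554801554826))
```

View pics/z6.png

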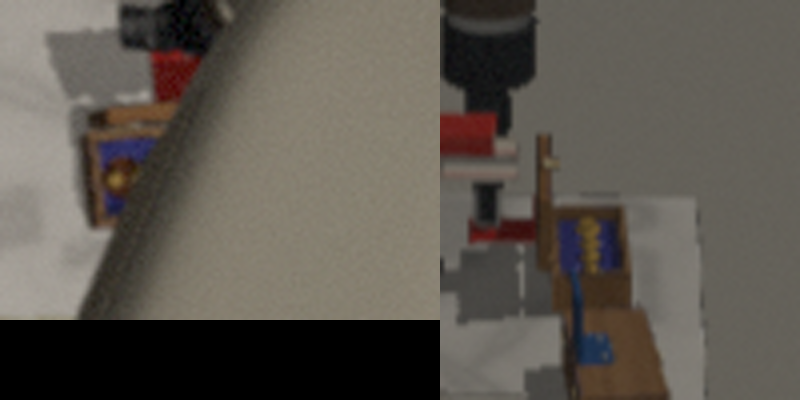

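>>> arm_command([
  {"x": -0.004, "y": 0, "z": 0.003, "roll": 0, "fingers": 0},
  {"x": -0.008, "y": 0, "z": 0.003, "roll": 0, "fingers": 0},
  {"x": 0, "y": 0, "z": 0, "roll": 0, "fingers": 0},
  {"x": 0, "y": 0, "z": 0, "roll": 0, "fingers": 0},
  {"x": 0, "y": 0, "z": 0, "roll": 0, "fingers": 0},
  {"x": 0, "y": 0, "z": 0, "roll": 0, "fingers": 0},
])

```text
clock: 5.7
eef_pos: [0.5665, -0.3275, 0.0609]
tool_rot: [-0.032, 0.697, 0.01, 0.717]
ft_force: [-0.3, -0.8, 0.4]
grip_width: 0.0002
```

```bash
python3 look.py 7
```

```text
t 5.7 q [-0.519  0.624  0.139  1.045 -0.011 -0.579] p [ 0.5665 -0.3275  0.0609] F [-0.27 -0.84  0.38] w 0.0002
head 93.4014241898952 toolx [ 0.029 -0.03  -0.999]
shift [-0.0216  0.0014 -0.091 ]
(np.float64(367.26365814676564), np.float64(186.08151362879403)) (np.float64(248.22616817832224), np.float64(131.02581523093065))
```

View pics/z7.png

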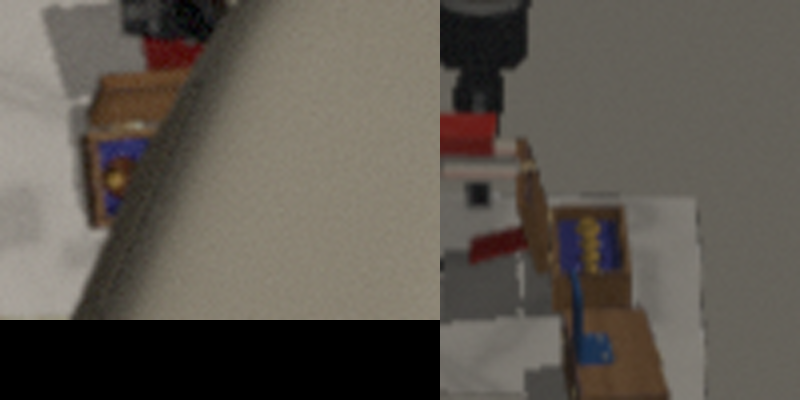

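The lid has fallen open past upright and the finger is clear of it. I'll lift straight up.

>>> arm_command([
  {"x": -0.015, "y": 0, "z": 0.001, "roll": 0, "fingers": 0},
  {"x": -0.025, "y": 0, "z": 0.001, "roll": 0, "fingers": 0},
  {"x": -0.03, "y": 0, "z": 0.001, "roll": 0, "fingers": 0},
  {"x": -0.03, "y": 0, "z": 0.001, "roll": 0, "fingers": 0},
  {"x": -0.03, "y": 0, "z": 0, "roll": 0, "fingers": 0},
  {"x": -0.03, "y": 0, "z": 0, "roll": 0, "fingers": 0},
  {"x": -0.02, "y": 0, "z": 0, "roll": 0, "fingers": 0},
  {"x": 0, "y": 0, "z": 0, "roll": 0, "fingers": 0},
])

```text
clock: 6.47
eef_pos: [0.5614, -0.3204, 0.2438]
tool_rot: [-0.029, 0.7, 0.012, 0.713]
ft_force: [-0.1, 0.2, 0.9]
grip_width: 0.0
```

```bash
python3 look.py 8
```

```text
t 6.4667 q [-0.513  0.518  0.444  1.469 -0.012 -0.572] p [ 0.5614 -0.3204  0.2438] F [-0.13  0.17  0.88] w 0.0
head 93.34862650058906 toolx [ 0.019 -0.024 -1.   ]
shift [ 0.1624 -0.0015 -0.0897]
(np.float64(384.9867753000496), np.float64(172.87670835809482)) (np.float64(248.3093297988105), np.float64(76.52407712673738))
```

View pics/z8.png

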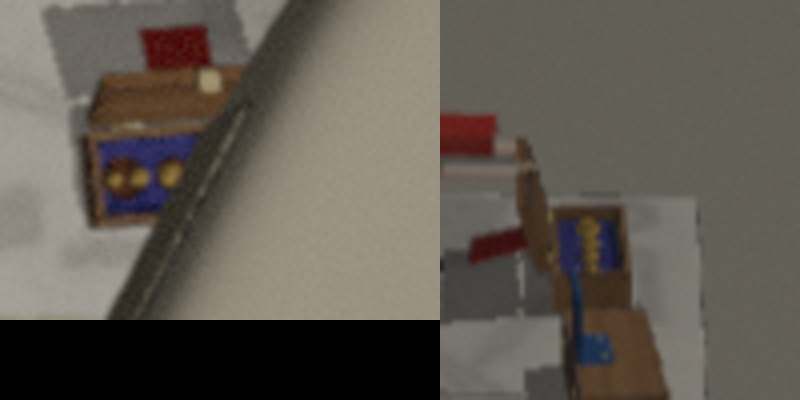

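Run:
```python
from h import *
a=np.load('pics/top8.npy',allow_pickle=True).item();b=np.load('pics/scene8.npy',allow_pickle=True).item();b7=np.load('pics/scene7.npy',allow_pickle=True).item()
yaw=np.radians(3.8);X=np.array([np.cos(yaw),np.sin(yaw),0]);Y=np.array([-X[1],X[0],0]);H=np.array([.513,-.328,.034])
for th in(1.5,1.65,1.83):
    c,s=np.cos(th),np.sin(th);r=[]
    for u in(66,12):
        p=H+X*(-8*c+u*s)/1e3+np.array([0,0,(u*c+8*s)/1e3])
        for y in(.022,-.022): r.append((p+Y*y))
    print(th,'scene',np.round([proj(b,p) for p in r],1).tolist(),'top',np.round([proj(a,p) for p in r],1).tolist())
def red(c,roi):
    x0,y0,x1,y1=roi;f=c['frame'].astype(int)[y0:y1,x0:x1];m=(f[...,0]>60)&(f[...,1]<.4*f[...,0])
    ys,xs=np.nonzero(m);r=cv2.minAreaRect(np.c_[xs+x0,ys+y0].astype(np.float32));return cv2.boxPoints(r).round(1).tolist()
print('scene',red(b,(244,134,265,148)),'was',red(b7,(244,134,265,148)));print('top',red(a,(350,183,378,198)))
i=np.load('pics/scene0.npy',allow_pickle=True).item()
d=cv2.absdiff(i['frame'],b['frame']).max(2)
print('blue case diff',(d[157:195,272:300]>40).sum(),'red box lower diff',(d[145:160,272:290]>40).sum())
```

```text
1.5 scene [[244.5, 138.5], [244.7, 132.7], [261.6, 139.3], [261.4, 133.5]] top [[355.7, 183.4], [372.6, 182.0], [357.9, 204.2], [374.8, 202.8]]
1.65 scene [[244.2, 141.3], [244.5, 135.5], [261.2, 139.8], [261.0, 134.0]] top [[354.8, 183.7], [371.6, 182.3], [357.6, 203.8], [374.6, 202.5]]
1.83 scene [[244.5, 144.7], [244.7, 138.8], [260.9, 140.5], [260.7, 134.7]] top [[353.8, 184.7], [370.4, 183.4], [357.4, 203.6], [374.3, 202.2]]
scene [[248.0, 144.0], [260.0, 141.0], [260.1000061035156, 141.5], [248.10000610351562, 144.5]] was [[248.0, 143.89999389648438], [258.8999938964844, 140.6999969482422], [259.1000061035156, 141.39999389648438], [248.1999969482422, 144.5]]
top [[356.0, 187.0], [371.0, 187.0], [371.0, 196.0], [356.0, 196.0]]
blue case diff 0 red box lower diff 6
```

```bash
python3 -c "
from workcell import job_done
print(job_done())"
```

```text
the job is handed in; nothing more can be done
None
```

The red-lever case is open, and I've handed the job in. With the fingers shut, I pushed the red lever back and down until its lid tipped past upright. The lid then fell fully open by itself, and I lifted the hand straight up to about 0.24 m. This took about 6.5 s of the 35 s allowed.

- **Lid:** the slope of the lever in the last scene picture matches the 1.83 rad stop; 1.65 rad would look clearly flatter. The last two scene pictures, before and after lifting the hand, show the lever in the same place to within about a pixel.
- **Forces:** the wrist force read at the end of each move was only about 1 N while pushing. I had no direct reading of finger contact force.
- **Red case:** it looks level and in its place, and only 6 pixels on the lower part of its box changed noticeably from the first picture.
- **Blue case:** it stayed shut, with no noticeable pixel change.
- **Bystanders:** the arm's path stayed well clear of them, but I did not compare each one in the pictures at the end.

None of the checks failed. The one mismatch was the red mask in the last pictures, which came out 3–4 pixels short of the lever's predicted upper edge; I put that down to the mask missing the edge pixels.

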